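# Unsnap the battery cover of the pipe welder's control box

## Robot

A 6-joint arm with a two-finger parallel gripper is mounted at the origin on the work surface. World frame = base frame: x ahead of the robot, y to its left, z up, the work surface at z = 0. Lengths are in m, angles in rad, forces in N, time in s.
With the tool pointing down it reaches from about 0.3 to 0.875 m from the base axis. Payload 6.4 kg.
Tool frame: the origin (TCP) lies at the very end of the fingers, on their centre line; the grasp point (between the pads) lies 19 mm behind it; z points along the fingers, y is the direction in which the jaws open and shut (so a half turn about z gives the same grasp; the last joint's range is limited). The gripper opens to 85 mm and grips with 20 to 120 N. Pads are 22 mm wide; open, the fingers measure 114 mm over their backs; the gripper's body (76 mm by 85 mm) begins 54 mm behind the grasp point. The pads swing forward as they close: fully open they stand 13 mm farther back than shut.
Start: joints at [1.094, 0.181, 1.607, -0, 1.354, -0.206], TCP at [0.154, 0.554, 0.203] pointing down, gripper open.
Joint ranges: [-2.99, 2.99], [-0.89, 2.07], [0.3, 2.58], [-1.14, 4.28], [0, 2.63], [-3.12, 3.12]. Speed limits (rad/s): [2.57, 2.57, 3.01, 3.14, 3.14, 3.14].

## Interface

Orientations are given as a unit quaternion [w, x, y, z].
In Python, from bench import ctrl gives the robot as it stands.
- The arm moves only by the shell command python3 -m jog 'ROWS' [OPENING]. ROWS is JSON, a list of rows, each an object with "delta_pos": the shift along the tool's x, y, z in mm, a list of three; "spin": the turn about the tool's z in degrees. A call has 1 to 20 rows; each row is the pose to reach, as a shift and turn from the pose commanded when the call began, along the tool's axes at that moment; what a row does not reach only later rows make up. A row lasts 1/8 s, in which the tool goes at most 62.5 mm and 10.7 degrees, less where a joint would pass 70% of its speed; a pose out of reach is approached as far as the arm can. A call with a gripper value outside its range is refused whole. OPENING is the closure, from 0 (fully open) to 1 (shut), set as the call begins (- or left out, the last holds). The fingers move at their own pace and stop on an object; the grip force is fixed at half the most. Time passes only in rows, so rows that repeat a pose let the fingers close. It gives the time, the measured TCP pose, the force and the opening at its end, in the units of the state.
- ctrl.get_obs(): the state, without advancing time (a new reading comes with each control period).
- ctrl.camera(name): name is "side" or "top" or "wrist"; returns (picture, depth): 420x560x3 uint8, blue, green, red; 420x560 float32, m along the optical axis (not along the pixel's ray), 0 where there is no reading.
- ctrl.get_calibration(name): a dict with "vfov" (degrees; the focal length in pixels is half the picture's height over the tangent of half this angle, whatever the lens; pixels are square), "cx", "cy" (the principal point, pixels), "extrinsics" (4x4, takes a point from world to camera coordinates). Camera axes: x right, y down, z forward; pixel columns grow to the right and rows downward; lengths in m; the calibration is good to about 2 mm. The wrist camera is an equidistant fisheye: a pixel r from the principal point sees the ray r / f radians off the axis. A picture is of the moment at which its call begins: read the wrist's pose just before it. get_calibration takes no time and is no camera call; for the wrist camera it gives the pose at the moment of the call.
- ctrl.hand_in(): hands the job in, once; it reports no verdict.
The state is a dict: "time_s": time; "q": joint angles; "dq": joint speeds; "joint_efforts": joint torques, N m; "eef_pos": TCP position; "eef_rot": TCP orientation; "wrist_force": force on the tool from outside, world axes, zero at the start; "torque": the same for the moment, N m; "opening": opening from 0.0 (shut) to 1.0 (fully open).
Only numpy, scipy, OpenCV 4.12 (cv2) and the standard library are available. Lean on these libraries where they do the work, as an engineer would, in place of code of your own. Each camera call takes 0.05 s, during which the arm holds its last target. There are 200 camera calls.

## Task

Take the battery cover off the blue control box: squeeze its red snap tab inward against the grey finger rest and, keeping it squeezed, lift the cover straight off without shoving it sideways or yanking it against the box. Then lay the cover gently in the yellow tray, right way up and flat on the tray floor, let go of it, and leave the other things on the bench where they are.

Things in the scene. Friction and masses are not known exactly. Their poses are not given: they have to be found in the camera images.
- box: Blue control box bolted to the bench (it does not move), flat top 60 mm above the bench, a dark display beyond the cover. Origin: on the bench under the middle of the battery bay, which is 102 (x) x 76 (y) mm; the box reaches from x -72 to +150 mm and y -70 to +70 mm; z is up.
- ledge (a point): Lower front edge of the box's latch ledge, hidden under the cover at box (0, 22, 52) mm. The tab's hook sits 1 mm under it.
- cover_grip (a point): Loose grey battery cover (190 to 300 g in all), a plate 110 (x) x 84 (y) x 5 mm over the bay, axes as the box's. The point: 28 mm above the middle of the plate's underside (23 above its top), somewhere between finger rest and tab. On a floor it stands flat on its legs, the plate's underside 15 mm up.
- tab_pad (a point): Middle of the outer face of the red snap tab, cover y +20 mm at rest: upright plate 30 mm wide along x, top edge 31 mm above the cover plate. Facing it stands the rigid grey finger rest, alike, stiffly set somewhere with its outer face at cover y -12 to -36 mm, so the middle of the pair differs from cover to cover: find it by feel, within about 1 mm. Nothing else stands above the plate.
- tab (a joint): How far the red tab is pressed in (towards the finger rest, cover -y), m: 0 at rest, 0.006 at its hard stop. The hook clears the ledge from 0.0042 on. It springs back: about 4 N starts it, 13 N holds it at the stop. A squeeze not centred on tab and rest drives the cover sideways against the box and can leave the tab short of release; centred, the sideways force on the gripper is near zero.
- legs: The cover's two legs, thin walls under its x ends, 15 mm deep, standing in the bay with 1 mm play on each side; 20 mm of lift frees them. Origin: middle of the plate's underside. They crack if shoved sideways against the bay with more than 7 N (pressing the cover down on the box is harmless).
- hook: The hook at the foot of the tab, 6 mm long, 30 wide, hidden under the cover; origin at its centre, cover (0, 23, -11.5) mm at rest. A cover lifted with the tab not pressed in rises about 1 mm and the hook catches on the ledge; it breaks if pulled against it with more than 12 N.
- tray: Yellow open parts tray fixed on the bench, 220 (x) x 180 (y) x 30 mm, walls and floor 4 mm thick. Origin: centre of its underside; z up.
- pipe_center (a point): Bystander: short black pipe offcut standing on end, 75 mm across, 70 mm tall; the point is its centre.
- cleaner_center (a point): Bystander: jar of pipe cleaner with a blue cap, 56 mm across, 120 mm tall; the point is its centre.
- driver: Bystander: screwdriver lying on the bench, about 200 mm long along its x; origin at the underside of its middle.
Things that resemble listed ones, but are neither listed nor needed, are in the scene too. What is shaped like the part that bears cover_grip but green, orange or turquoise is not meant.

How it is judged:
By the outcome, as a careful person would: the job done as asked, in the order asked, and still so for the second after the job is handed in, with the robot touching nothing.
It also fails if it takes over 56 s, if anything falls off the work surface, if the arm or the gripper's body presses on something with over 40 N, if the wrist force passes 120 N, or if a joint passes its speed limit or range.

## Working session

There is one attempt and no reset: what is moved stays moved. The work goes in short steps, Python scripts to look and compute and a shell command to move; the robot and the scene stay as the last step left them, time stands still between calls to the robot, and variables do not carry over. Pictures are saved under pics/ and viewed, and the job is handed in when it is done.

```bash
mkdir -p pics; ls; cat > h.py <<'E'
import numpy as np, cv2
from bench import ctrl
def snap(n,f):
    c=ctrl.get_calibration(n); im,d=ctrl.camera(n); cv2.imwrite('pics/%s.png'%f,im); np.savez('pics/%s.npz'%f,im=im,d=d,E=c['extrinsics'],v=c['vfov'],cx=c['cx'],cy=c['cy'],fish=(n=='wrist')); return im,d
def load(f): return np.load('pics/%s.npz'%f)
def rays(s,uv):
    uv=np.asarray(uv,float).reshape(-1,2); f=210/np.tan(np.radians(float(s['v']))/2)
    x=(uv-[float(s['cx']),float(s['cy'])])/f
    if s['fish']:
        r=np.linalg.norm(x,axis=1,keepdims=True); k=np.where(r>1e-9,np.sin(r)/np.maximum(r,1e-9),1); d=np.hstack([x*k,np.cos(r)])
    else: d=np.hstack([x,np.ones((len(x),1))])
    E=s['E']; R=E[:3,:3]; return -R.T@E[:3,3], d@R
def onplane(s,uv,z):
    o,d=rays(s,uv); return o+d*((z-o[2])/d[:,2])[:,None]
def bydepth(s,uv):
    uv=np.asarray(uv).reshape(-1,2); o,d=rays(s,uv); dz=s['d'][uv[:,1],uv[:,0]]; fz=d@s['E'][2,:3]; return o+d*(dz/fz)[:,None]
E
python3 - <<'E'
from h import *
for n in ('top','side','wrist'): snap(n,n+'0')
o=ctrl.get_obs(); print(o)
E
```

```text
pics
{'time_s': 0.15, 'q': array([ 1.09372789e+00,  1.81391515e-01,  1.60775875e+00,  1.55469052e-05,
        1.35379023e+00, -2.06334959e-01]), 'dq': array([-0.00151636, -0.0032136 , -0.00252471, -0.00285731,  0.00160368,
       -0.0018144 ]), 'joint_efforts': array([ 3.54287658e-04, -4.45270121e+01, -3.51690245e+01, -3.00724132e-04,
        5.97281105e-03,  7.66563858e-06]), 'eef_pos': array([0.15356408, 0.55364963, 0.2023887 ]), 'eef_rot': array([-2.32975363e-04,  1.34955337e-01,  9.90851453e-01, -6.32413705e-04]), 'wrist_force': array([ 0.42360662, -0.04582898,  0.5425952 ]), 'torque': array([ 0.01375102, -0.0358929 ,  0.02795953]), 'opening': 0.996861348719294}
```

View pics/top0.png

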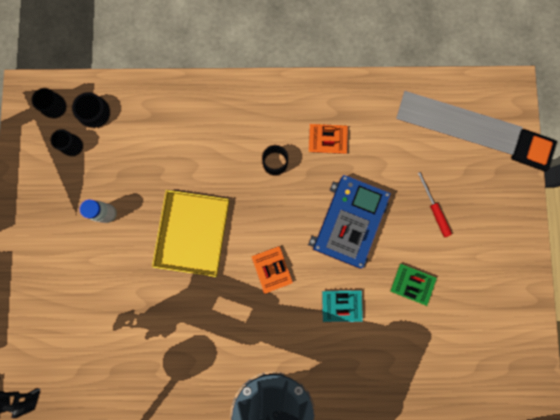

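View pics/side0.png

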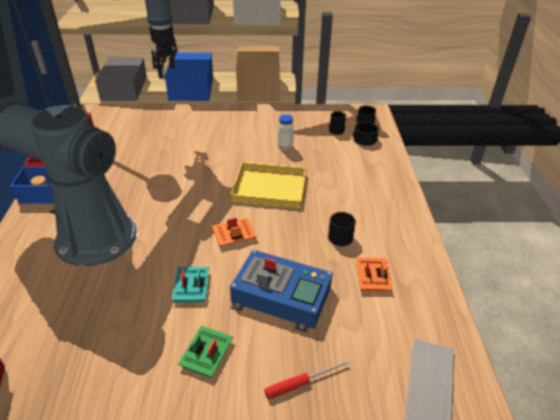

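View pics/wrist0.png

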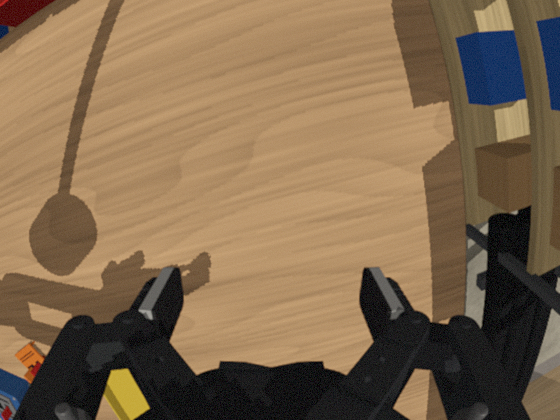

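The top view shows the box at (352,222) with its display towards the upper right, the red tab at (343,231), the dark rest at about (355,237), the tray at (192,233), the pipe at (275,160), the jar at (95,210) and the driver at (437,205).

```bash
python3 - <<'E'
from h import *
s=load('top0'); im=s['im']; hsv=cv2.cvtColor(im,cv2.COLOR_BGR2HSV)
def rect(m,z,roi):
    M=np.zeros_like(m); x0,y0,x1,y1=roi; M[y0:y1,x0:x1]=m[y0:y1,x0:x1]
    c=max(cv2.findContours(M,cv2.RETR_EXTERNAL,cv2.CHAIN_APPROX_NONE)[0],key=cv2.contourArea)
    p=onplane(s,cv2.convexHull(c).reshape(-1,2),z)
    r=cv2.minAreaRect((p[:,:2]*1000).astype(np.float32)); return r,cv2.boxPoints(r)
print('box',rect(cv2.inRange(hsv,(100,110,40),(125,255,255)),.06,(310,170,400,275)))
print('tray',rect(cv2.inRange(hsv,(22,120,60),(35,255,255)),.03,(140,180,240,285)))
m=cv2.inRange(hsv,(0,150,80),(6,255,255))|cv2.inRange(hsv,(172,150,80),(180,255,255)); ys,xs=np.nonzero(m[220:245,330:370]); print('tab px',xs.mean()+330,ys.mean()+220,len(xs), onplane(s,[[xs.mean()+330,ys.mean()+220]],.096))
print('pipe',onplane(s,[[275,160]],.07),'jar',onplane(s,[[91,209]],.12),'driver',onplane(s,[[437,205]],.01), 'orange near', onplane(s,[[272,270]],.04))
print(bydepth(s,[[350,237],[192,233],[275,148],[326,215]]))
cv2.imwrite('pics/topz.png',cv2.resize(im[165:285,140:400],None,fx=3,fy=3,interpolation=cv2.INTER_CUBIC))
E
```

```text
box (((526.3623657226562, -220.9410400390625), (144.53187561035156, 221.35707092285156), 67.54965209960938), array([[ 396.47498 , -245.46379 ],
       [ 601.05554 , -329.99622 ],
       [ 656.24976 , -196.41829 ],
       [ 451.6692  , -111.885864]], dtype=float32))
tray (((501.00164794921875, 224.77432250976562), (180.10694885253906, 220.40904235839844), 81.00685119628906), array([[378.075  , 153.05466],
       [595.7746 , 118.6011 ],
       [623.9283 , 296.494  ],
       [406.2287 , 330.94754]], dtype=float32))
tab px 342.5813953488372 230.88372093023256 43 [[ 0.49638115 -0.18890784  0.096     ]]
pipe [[ 0.69524389 -0.01236522  0.07      ]] jar [[0.5575098  0.46531682 0.12      ]] driver [[ 0.57405015 -0.47601706  0.01      ]] orange near [[ 0.39454854 -0.00141701  0.04      ]]
[[ 0.48139155 -0.21252882  0.07098193]
 [ 0.50065558  0.22697584  0.00188273]
 [ 0.73377045 -0.0126769   0.05304904]
 [ 0.54775109 -0.15635972  0.01320729]]
```

View pics/topz.png

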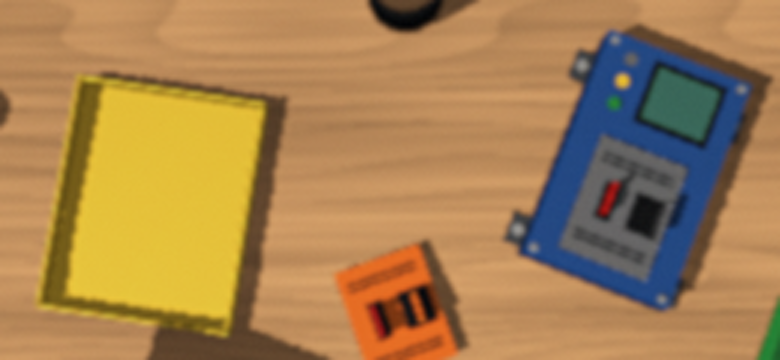

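```bash
python3 -m jog '[{"delta_pos":[-20,-24,0],"spin":0},{"delta_pos":[-55,-67,0],"spin":7},{"delta_pos":[-527,-642,0],"spin":7},{"delta_pos":[-527,-642,0],"spin":7},{"delta_pos":[-527,-642,0],"spin":7},{"delta_pos":[-527,-642,0],"spin":7},{"delta_pos":[-527,-642,0],"spin":7},{"delta_pos":[-527,-642,0],"spin":7},{"delta_pos":[-527,-642,0],"spin":7},{"delta_pos":[-527,-642,0],"spin":7},{"delta_pos":[-527,-642,0],"spin":7},{"delta_pos":[-527,-642,0],"spin":7},{"delta_pos":[-527,-642,0],"spin":7},{"delta_pos":[-527,-642,0],"spin":7},{"delta_pos":[-527,-642,0],"spin":7},{"delta_pos":[-527,-642,0],"spin":7},{"delta_pos":[-527,-642,0],"spin":7},{"delta_pos":[-527,-642,0],"spin":7}]'
python3 - <<'E'
from h import *
snap('wrist','w1'); o=ctrl.get_obs(); print(o['eef_pos'],o['eef_rot'],o['wrist_force'],o['torque'])
E
```

```text
time_s: 2.4
eef_pos: [0.4898, -0.2044, 0.2034]
eef_rot: [0.0, 0.194, 0.981, -0.0]
wrist_force: [0.1, -0.9, 0.7]
opening: 0.999
[ 0.48986431 -0.20460442  0.20347582] [ 2.95489872e-04  1.94590091e-01  9.80884598e-01 -1.18202094e-04] [-0.1192382  -0.792014   -0.34307089] [0.01400665 0.00638965 0.02105923]
```

View pics/w1.png

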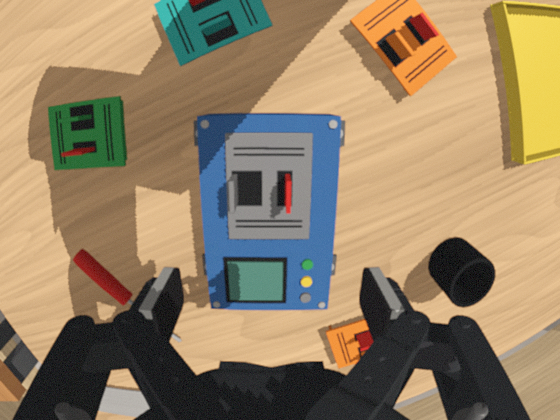

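```bash
python3 - <<'E'
from h import *
s=load('w1'); im=s['im']
cv2.imwrite('pics/w1z.png',cv2.resize(im[105:320,185:350],None,fx=4,fy=4,interpolation=cv2.INTER_CUBIC)[:600])
ex=lambda p:np.round(p*1000,1)
print('box corners top', ex(onplane(s,[[197,115],[341,115],[329,309],[212,309]],.06)))
print('cover corners', ex(onplane(s,[[227,133],[312,133],[308,239],[228,239]],.065)))
print(ex(bydepth(s,[[270,150],[231,190],[234,190],[288,178],[290,178]])))
E
```

```text
box corners top [[ 397.3 -243.8   60. ]
 [ 451.  -114.5   60. ]
 [ 658.1 -198.3   60. ]
 [ 604.4 -328.2   60. ]]
cover corners [[ 425.5 -223.    65. ]
 [ 456.6 -148.1   65. ]
 [ 558.  -190.4   65. ]
 [ 526.  -268.    65. ]]
[[ 456.8 -191.5   65.5]
 [ 472.4 -235.6   96.3]
 [ 474.4 -234.2   91.3]
 [ 484.  -184.9   86.7]
 [ 484.9 -183.3   85.8]]
```

View pics/w1z.png

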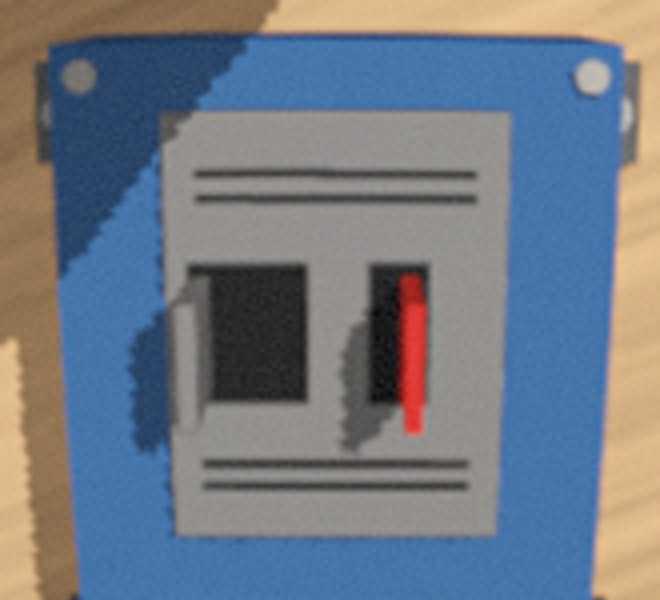

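```bash
cat > c.py <<'E'
from h import *
B=np.array([[397.3,-243.8],[451,-114.5],[658.1,-198.3],[604.4,-328.2]])
C=np.array([[425.5,-223],[456.6,-148.1],[558,-190.4],[526,-268]])
def fr(P):
    ax=(P[2]+P[3]-P[0]-P[1])/2; ay=(P[1]+P[2]-P[0]-P[3])/2; return P.mean(0),np.degrees(np.arctan2(ax[1],ax[0])),np.degrees(np.arctan2(-ay[0],ay[1])),np.hypot(*ax),np.hypot(*ay)
for P in(B,C): print(fr(P))
E
python3 - <<'E'
from c import *
c=fr(C)[0]; a=np.radians(-22.4); R=np.array([[np.cos(a),-np.sin(a)],[np.sin(a),np.cos(a)]])
b=fr(B)[0]-R@[39,0]; print('bay from box',b,'cover',c)
s=load('w1')
z=np.array([[175,302],[183,432],[210,425],[402,275],[403,432],[424,432],[425,300]])/4+[185,105]
z-= .375
p=onplane(s,z,.096)[:,:2]*1000
print(np.round((p-b)@R,1)); print(np.round((p-c)@R,1))
o=ctrl.get_obs(); print('tcp',(o['eef_pos'][:2]*1000-b)@R)
E
```

```text
(array([ 527.7, -221.2]), np.float64(-22.101284966115777), np.float64(-22.506762717229652), np.float64(223.52454003979074), np.float64(140.28488870865598))
(array([ 491.525, -207.375]), np.float64(-23.383282572946364), np.float64(-22.47832823691033), np.float64(109.9828395705439), np.float64(82.51948254806256))
bay from box [ 491.64270469 -206.33825532] cover [ 491.525 -207.375]
[[-15.7 -36.5]
 [ 14.9 -35.9]
 [ 13.2 -29.6]
 [-21.7  13.8]
 [ 14.9  14.4]
 [ 14.9  19.2]
 [-16.   18.9]]
[[-16.  -35.5]
 [ 14.6 -34.9]
 [ 12.9 -28.6]
 [-21.9  14.8]
 [ 14.6  15.4]
 [ 14.6  20.2]
 [-16.3  19.9]]
tcp [-2.30492056  0.92531483]
```

The wrist view shows the grey rest with its outer face at px (229,195), cover y ≈ -35, and the red tab's outer edge at px (291,196), cover y ≈ +20. The tool yaw already matches the box. I'm descending around the pair.

```bash
python3 -m jog '[{"delta_pos":[-3,-9.5,20],"spin":0},{"delta_pos":[-3,-9.5,60],"spin":0},{"delta_pos":[-3,-9.5,95],"spin":0},{"delta_pos":[-3,-9.5,110],"spin":0},{"delta_pos":[-3,-9.5,125],"spin":0},{"delta_pos":[-3,-9.5,133],"spin":0},{"delta_pos":[-3,-9.5,136],"spin":0},{"delta_pos":[-3,-9.5,136],"spin":0}]' 0.15
python3 - <<'E'
from h import *
snap('wrist','w2'); o=ctrl.get_obs(); print(o['eef_pos'],o['wrist_force'],o['torque'],o['opening'])
E
```

```text
time_s: 3.45
eef_pos: [0.4893, -0.2157, 0.0675]
eef_rot: [0.0, 0.195, 0.981, -0.0]
wrist_force: [-0.1, -0.1, -0.4]
opening: 0.852
[ 0.48944655 -0.21574786  0.06771376] [ 0.25412454 -0.05281776 -0.30084138] [-0.00360683  0.02568382  0.01655919] 0.8498126174075104
```

View pics/w2.png

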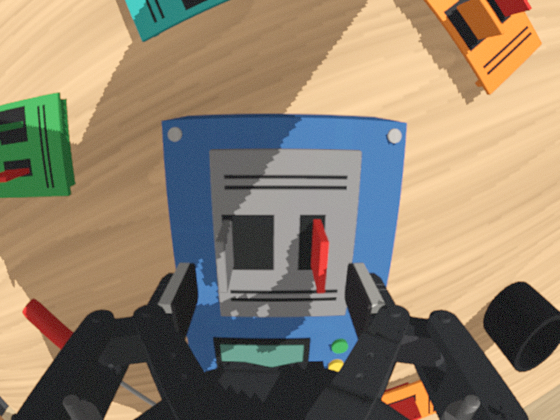

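```bash
python3 - <<'E'
from h import *
s=load('w2'); E=s['E']; o=ctrl.get_obs(); T=o['eef_pos']
a=np.radians(-22.4); bx=np.array([np.cos(a),np.sin(a),0]); by=np.array([-np.sin(a),np.cos(a),0])
f=210/np.tan(np.radians(float(s['v']))/2)
def pr(P):
    c=E[:3,:3]@P+E[:3,3]; t=np.arctan2(np.hypot(*c[:2]),c[2]); return np.round(c[:2]/np.hypot(*c[:2])*t*f+[float(s['cx']),float(s['cy'])])
for n,x,y,z in(('tcp',0,0,0),('L tip',0,-36,4),('L grasp',0,-36,23),('R tip',0,36,4),('R grasp',0,36,23),('Rtip x+11',11,36,4)): print(n,pr(T+x/1e3*bx+y/1e3*by+[0,0,z/1e3]))
# cover fit from this view
ex=lambda p:np.round(p*1000,1)
p=onplane(s,[[209,151],[361,151],[346,316],[222,316]],.065)[:,:2]*1000; q=onplane(s,[[223,221],[231,290],[312,222],[327,287],[329,290]],[.096]*5)[:,:2]*1000 if 0 else np.vstack([onplane(s,[u],.096)[:,:2]*1000 for u in [[217,222],[220,290],[319,289],[327,287]]])
R=np.array([bx[:2],by[:2]]).T; t=T[:2]*1000
print(np.round((p-t)@R,1)); print(np.round((q-t)@R,1)); print('mean',((p.mean(0)-t)@R))
cv2.imwrite('pics/w2z.png',cv2.resize(s['im'][200:330,150:400],None,fx=3.2,fy=3.2,interpolation=cv2.INTER_CUBIC))
E
```

```text
tcp [270. 246.]
L tip [208. 249.]
L grasp [202. 265.]
R tip [333. 249.]
R grasp [339. 264.]
Rtip x+11 [331. 265.]
[[-55.7 -33.4]
 [-55.9  50.2]
 [ 54.9  51.1]
 [ 53.7 -32.7]]
[[-26.3 -25.3]
 [ 12.2 -26.5]
 [ 11.6  25.4]
 [ 10.5  29.6]]
mean [-0.74650036  8.81703538]
```

View pics/w2z.png

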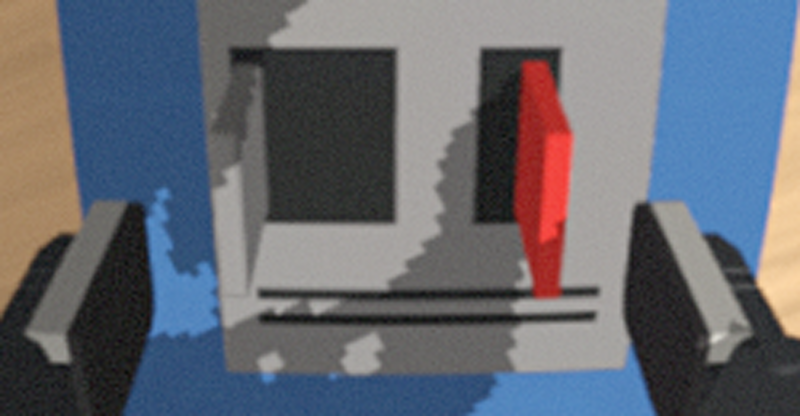

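```bash
python3 - <<'E'
from h import *
s=load('w2'); T=ctrl.get_obs()['eef_pos']; a=np.radians(-22.4); R=np.array([[np.cos(a),-np.sin(a),0],[np.sin(a),np.cos(a),0],[0,0,1]])
E=s['E']; print('cam',((-E[:3,:3].T@E[:3,3]-T)@R*1000).round())
z=[(110,215),(75,270),(50,325),(110,260),(665,215),(690,270),(720,325),(680,300),(645,250),(550,90),(560,140),(555,200),(565,180),(222,180),(235,250),(255,200)]
uv=[[int(150+x/3.2),int(200+y/3.2)] for x,y in z]
for q,u,p in zip(z,uv,(bydepth(s,uv)-T)@R*1000): print(q,u,p.round(1))
E
```

```text
cam [-82.   1. 172.]
(110, 215) [184, 267] [-11.1 -39.   45.7]
(75, 270) [173, 284] [-11.1 -40.2  60.5]
(50, 325) [165, 301] [-10.3 -40.5  71.9]
(110, 260) [184, 281] [-11.1 -36.   57.8]
(665, 215) [357, 267] [-11.2  39.1  46.2]
(690, 270) [365, 284] [-10.3  39.5  59.5]
(720, 325) [375, 301] [-11.   39.9  73. ]
(680, 300) [362, 293] [-9.7 36.8 65.1]
(645, 250) [351, 278] [-5.5 36.9 46.1]
(550, 90) [321, 228] [-16.5  27.   12.3]
(560, 140) [325, 243] [-15.8  26.5  29.8]
(555, 200) [323, 262] [-5.4 26.2 29.9]
(565, 180) [326, 256] [-8.4 27.6 29.2]
(222, 180) [219, 256] [ -8.7 -25.3  29.5]
(235, 250) [223, 278] [  4.3 -24.3  28.9]
(255, 200) [229, 262] [  1.3 -22.4  17. ]
```

```bash
python3 - <<'E'
from h import *
im,d=snap('side','s2'); cv2.imwrite('pics/s2z.png',cv2.resize(im[180:340,190:370],None,fx=3.7,fy=3.7,interpolation=cv2.INTER_CUBIC))
s=load('s2'); 
E
```

```text
(no output)
```

View pics/s2z.png

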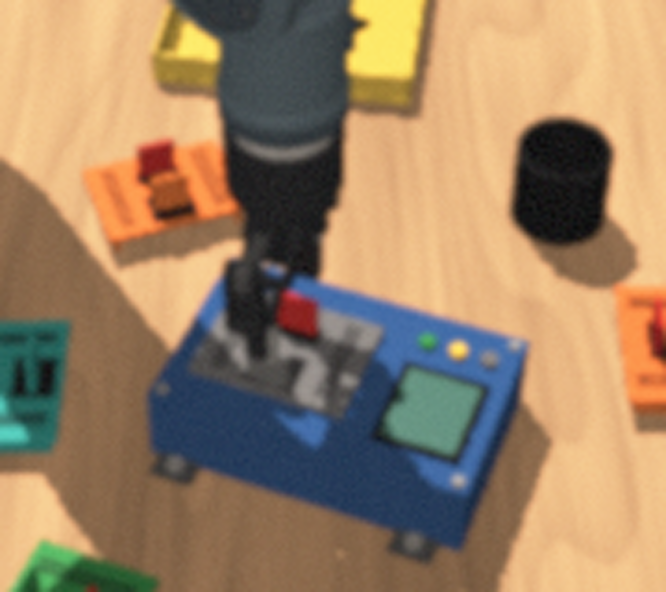

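```bash
python3 - <<'E'
from h import *
s=load('s2'); T=ctrl.get_obs()['eef_pos']; a=np.radians(-22.4); R=np.array([[np.cos(a),-np.sin(a),0],[np.sin(a),np.cos(a),0],[0,0,1]])
z=[(257,350),(255,335),(250,315),(245,290),(240,270),(255,240),(270,355),(300,260),(310,270),(295,300),(295,320)]
uv=[[int(190+x/3.7),int(180+y/3.7)] for x,y in z]
for q,u,p in zip(z,uv,(bydepth(s,uv)-T)@R*1000): print(q,u,p.round(1))
s=load('w2')
for y in range(262,306,6):
  print(y,[tuple(((bydepth(s,[[x,y]])[0]-T)@R*1000).round().astype(int)) for x in (176,184,190,194)])
E
```

```text
(257, 350) [259, 274] [  3.2 -50.3  55.5]
(255, 335) [258, 270] [  8.7 -68.   89.3]
(250, 315) [257, 265] [  1.4 -56.4  91.3]
(245, 290) [256, 258] [  5.4 -70.  128.8]
(240, 270) [254, 252] [ -1.  -65.6 141. ]
(255, 240) [258, 244] [ -2.9 -38.5 140.2]
(270, 355) [262, 275] [  8.  -43.7  47.1]
(300, 260) [271, 250] [-0.9 36.  52.6]
(310, 270) [273, 252] [ 5.  34.3 49.3]
(295, 300) [269, 261] [-1.8 25.  23.8]
(295, 320) [269, 266] [-2.  25.6  5. ]
262 [(np.int64(15), np.int64(-61), np.int64(-8)), (np.int64(-11), np.int64(-40), np.int64(40)), (np.int64(-11), np.int64(-37), np.int64(41)), (np.int64(15), np.int64(-48), np.int64(-7))]
268 [(np.int64(-11), np.int64(-43), np.int64(47)), (np.int64(-11), np.int64(-39), np.int64(47)), (np.int64(-11), np.int64(-36), np.int64(47)), (np.int64(-7), np.int64(-36), np.int64(38))]
274 [(np.int64(-12), np.int64(-41), np.int64(53)), (np.int64(-11), np.int64(-37), np.int64(52)), (np.int64(-9), np.int64(-36), np.int64(47)), (np.int64(-5), np.int64(-36), np.int64(41))]
280 [(np.int64(-11), np.int64(-40), np.int64(57)), (np.int64(-11), np.int64(-36), np.int64(57)), (np.int64(-6), np.int64(-36), np.int64(49)), (np.int64(-2), np.int64(-36), np.int64(42))]
286 [(np.int64(-11), np.int64(-39), np.int64(61)), (np.int64(-9), np.int64(-36), np.int64(59)), (np.int64(-4), np.int64(-36), np.int64(50)), (np.int64(-1), np.int64(-36), np.int64(45))]
292 [(np.int64(-11), np.int64(-37), np.int64(67)), (np.int64(-8), np.int64(-36), np.int64(61)), (np.int64(-2), np.int64(-36), np.int64(52)), (np.int64(3), np.int64(-36), np.int64(45))]
298 [(np.int64(-11), np.int64(-36), np.int64(71)), (np.int64(-4), np.int64(-36), np.int64(60)), (np.int64(1), np.int64(-36), np.int64(53)), (np.int64(5), np.int64(-36), np.int64(46))]
304 [(np.int64(-10), np.int64(-36), np.int64(72)), (np.int64(-2), np.int64(-36), np.int64(62)), (np.int64(3), np.int64(-36), np.int64(54)), (np.int64(8), np.int64(-36), np.int64(47))]
```

Both cameras put the fingertips about 38 mm above the reported TCP, at z ≈ 0.106, so they are still over the tab top. I'll descend with force checks.

```bash
python3 -m jog '[{"delta_pos":[0,0,3],"spin":0},{"delta_pos":[0,0,6],"spin":0},{"delta_pos":[0,0,6],"spin":0}]'; python3 - <<'E'
from h import *
o=ctrl.get_obs(); T=o['eef_pos']; print(T,o['wrist_force'])
snap('wrist','w3'); s=load('w3'); a=np.radians(-22.4); R=np.array([[np.cos(a),-np.sin(a),0],[np.sin(a),np.cos(a),0],[0,0,1]])
E=s['E']; print('cam',((-E[:3,:3].T@E[:3,3]-T)@R*1000).round(), -E[:3,:3].T@E[:3,3])
for y in range(256,290,4): print(y,[tuple(int(v) for v in ((bydepth(s,[[x,y]])[0]-T)@R*1000).round()) for x in (184,190,194,350,354,358)])
E
```

```text
time_s: 3.92
eef_pos: [0.4888, -0.2153, 0.0607]
eef_rot: [-0.0, 0.195, 0.981, 0.0]
wrist_force: [0.1, 0.5, -0.6]
opening: 0.853
[ 0.48875348 -0.2152635   0.06073445] [ 0.11706218  0.51560499 -0.55528148]
cam [-81.   0. 172.] [ 0.41362488 -0.18376035  0.23252283]
256 [(6, -52, 1), (7, -49, 0), (7, -46, 0), (5, 47, 5), (5, 49, 5), (7, 53, 0)]
260 [(9, -52, 1), (9, -49, 1), (9, -46, 1), (6, 46, 7), (7, 49, 5), (10, 53, 0)]
264 [(-11, -39, 44), (-11, -37, 43), (-9, -36, 39), (-11, 37, 42), (-11, 38, 43), (-11, 40, 43)]
268 [(-11, -39, 48), (-11, -36, 47), (-7, -36, 39), (-9, 36, 44), (-11, 38, 46), (-10, 40, 46)]
272 [(-11, -38, 51), (-9, -36, 47), (-6, -36, 42), (-7, 37, 44), (-11, 37, 50), (-10, 39, 49)]
276 [(-10, -38, 52), (-8, -36, 48), (-3, -36, 41), (-5, 37, 45), (-9, 37, 51), (-11, 37, 54)]
280 [(-11, -36, 57), (-6, -36, 49), (-2, -36, 42), (-5, 36, 47), (-8, 36, 53), (-11, 37, 58)]
284 [(-9, -36, 58), (-4, -36, 50), (-1, -36, 44), (-3, 36, 47), (-6, 37, 53), (-10, 36, 60)]
288 [(-8, -36, 59), (-3, -36, 51), (1, -36, 45), (-1, 37, 47), (-5, 36, 54), (-8, 37, 59)]
```

View pics/w3.png

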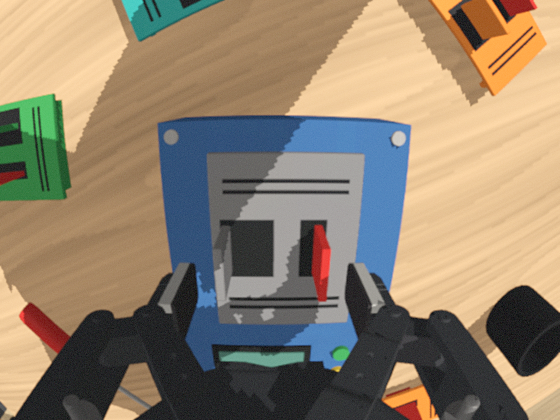

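No contact below "plate height", so the real fingertips are about 39 mm above the reported TCP. I'm descending a further 25 mm.

```bash
python3 -m jog '[{"delta_pos":[0,0,6],"spin":0},{"delta_pos":[0,0,12],"spin":0},{"delta_pos":[0,0,18],"spin":0},{"delta_pos":[0,0,22],"spin":0},{"delta_pos":[0,0,25],"spin":0},{"delta_pos":[0,0,25],"spin":0}]' 0.28; python3 - <<'E'
from h import *
o=ctrl.get_obs(); T=o['eef_pos']; print(T,o['wrist_force'],o['opening'])
snap('wrist','w4'); s=load('w4'); a=np.radians(-22.4); R=np.array([[np.cos(a),-np.sin(a),0],[np.sin(a),np.cos(a),0],[0,0,1]])
P=(bydepth(s,[[x,y] for y in range(200,340) for x in range(150,400)])-T)@R*1000
im=s['im'][200:340,150:400].reshape(-1,3).astype(int)
m=(P[:,2]>30)&(abs(P[:,0])<14)&(abs(P[:,1])<60)
for sg in(-1,1):
  q=P[m&(P[:,1]*sg>0)]; dark=q[(q[:,2]>36)]; print(sg,'tip z',np.percentile(dark[:,2],1),'inner y',np.percentile(abs(dark[:,1]),2))
red=(im[:,2]>120)&(im[:,1]<70)&(im[:,0]<70); q=P[red]; print('red y',np.percentile(q[:,1],[2,50,98]),'x',np.percentile(q[:,0],[2,98]),'z',np.percentile(q[:,2],[2,98]))
E
```

```text
time_s: 4.72
eef_pos: [0.4889, -0.2153, 0.0358]
eef_rot: [-0.0, 0.195, 0.981, 0.0]
wrist_force: [-0.3, 0.1, 0.2]
opening: 0.718
[ 0.48885952 -0.21533788  0.03582808] [-0.254125    0.07641874  0.24464692] 0.7181526743378408
-1 tip z 37.96021020345771 inner y 22.464777280785807
1 tip z 37.778189742875405 inner y 24.04453852632923
red y [23.91495539 24.50875303 29.15092956] x [-16.15299545  13.31153661] z [31.95455693 61.86923211]
```

View pics/w4.png

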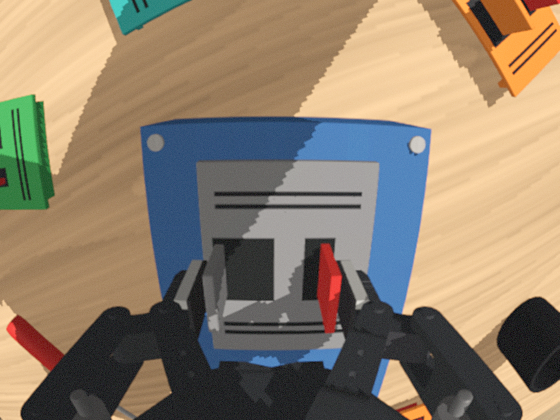

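```bash
for c in 1; do
python3 -m jog '[{"delta_pos":[0,0.7,0],"spin":0},{"delta_pos":[0,1.5,0],"spin":0},{"delta_pos":[0,1.5,0],"spin":0}]' 0.32
python3 -m jog '[{"delta_pos":[0,0,0],"spin":0},{"delta_pos":[0,0,0],"spin":0}]' 0.34
python3 -m jog '[{"delta_pos":[0,0,0],"spin":0},{"delta_pos":[0,0,0],"spin":0}]' 0.35; done
python3 - <<'E'
from h import *
snap('wrist','w5')
F=[];
for i in range(4): ctrl.camera('wrist'); F.append(ctrl.get_obs()['wrist_force'])
print(np.mean(F,0), np.mean(F,0)[:2]@[.381,.9245], ctrl.get_obs()['opening'])
s=load('w5'); cv2.imwrite('pics/w5z.png',cv2.resize(s['im'][220:350,150:400],None,fx=3.2,fy=3.2,interpolation=cv2.INTER_CUBIC))
E
```

```text
time_s: 5.15
eef_pos: [0.4897, -0.2141, 0.0363]
eef_rot: [0.0, 0.195, 0.981, -0.0]
wrist_force: [0.1, -0.6, -0.0]
opening: 0.68
time_s: 5.4
eef_pos: [0.4897, -0.2143, 0.0363]
eef_rot: [0.0, 0.195, 0.981, -0.0]
wrist_force: [-0.4, -1.1, 1.1]
opening: 0.66
time_s: 5.65
eef_pos: [0.4896, -0.2146, 0.0364]
eef_rot: [0.0, 0.195, 0.981, -0.0]
wrist_force: [-1.7, -3.4, 2.9]
opening: 0.657
[-2.90949361 -4.3443803   4.36914161] -5.124896647975187 0.6563442393534892
```

View pics/w5z.png

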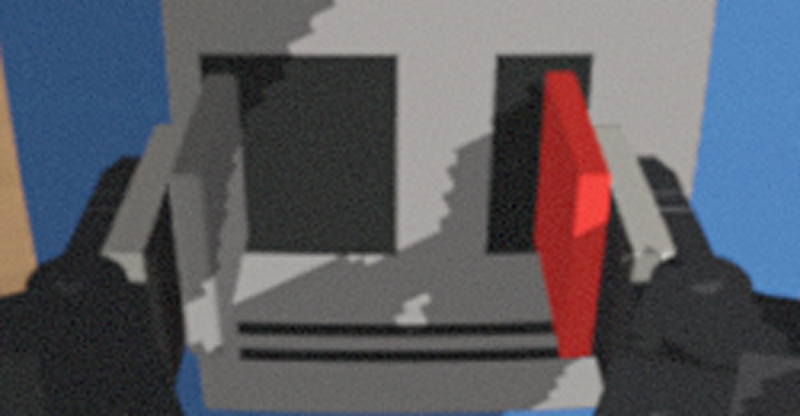

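Lateral force is -5 N and vertical +4 N: the rest-side finger is pushing the cover and the tips touch the plate. I'm backing off by raising 3 mm and shifting -y.

```bash

python3 -m jog '[{"delta_pos":[0,-1,-1],"spin":0},{"delta_pos":[0,-1.2,-3],"spin":0},{"delta_pos":[0,-1.2,-3],"spin":0},{"delta_pos":[0,-1.2,-3],"spin":0}]' 0.35
python3 - <<'E'
from h import *
for i in range(3):
  ctrl.camera('wrist'); o=ctrl.get_obs(); F=o['wrist_force']; print(F.round(2), F[:2]@[.381,.9245],F[:2]@[.9245,-.381], o['opening'],o['eef_pos'],o['torque'].round(3))
E
```

```text
time_s: 6.4
eef_pos: [0.4885, -0.2141, 0.0382]
eef_rot: [-0.001, 0.195, 0.981, 0.001]
wrist_force: [1.1, 1.8, -5.8]
opening: 0.65
[ 0.91  1.36 -8.34] 1.6016573747417788 0.32355681466404757 0.6485224814779914 [ 0.48846612 -0.21418818  0.03828005] [ 0.2   -0.122  0.039]
[ 0.27  2.28 -8.31] 2.2059427570670698 -0.6180552310110636 0.6515244396888813 [ 0.48852148 -0.21424025  0.03837331] [ 0.265 -0.025 -0.012]
[ 0.54  2.7  -7.31] 2.698973451288502 -0.5290430344418087 0.6492312220542215 [ 0.48846422 -0.21425443  0.03836585] [ 0.352  0.018 -0.002]
```

```bash

python3 -m jog '[{"delta_pos":[0,0,1],"spin":0},{"delta_pos":[0,0,1],"spin":0},{"delta_pos":[0,0,0.5],"spin":0},{"delta_pos":[0,0,0],"spin":0}]' 0.31
python3 - <<'E'
from h import *
snap('wrist','w6'); 
for i in range(3):
  ctrl.camera('wrist'); o=ctrl.get_obs(); F=o['wrist_force']; print(F.round(2), F[:2]@[.381,.9245],F[:2]@[.9245,-.381], o['opening'],o['eef_pos'])
T=o['eef_pos']; s=load('w6'); a=np.radians(-22.4); R=np.array([[np.cos(a),-np.sin(a),0],[np.sin(a),np.cos(a),0],[0,0,1]])
im=s['im']; cv2.imwrite('pics/w6z.png',cv2.resize(im[220:350,150:400],None,fx=3.2,fy=3.2,interpolation=cv2.INTER_CUBIC))
P=(bydepth(s,[[x,y] for y in range(420) for x in range(560)])-T)@R*1000; P=P.reshape(420,560,3)
Z=P[...,2]+T[2]*1000; W=(P+T*0)
m=(abs(P[...,0])<60)&(abs(P[...,1])<60)
top=m&(Z>93)&(Z<98.5)&(abs(P[...,0])<13)
for sg in(-1,1):
  q=P[top&(sg*P[...,1]>10)&(sg*P[...,1]<34)]; print(sg,len(q),np.percentile(q[:,1],[2,25,50,75,98]).round(1))
pl=m&(Z>62)&(Z<68)&(P[...,0]<-20); print('plate z',np.median(Z[pl]))
for x in (-50,-40,-30):
  q=P[pl&(abs(P[...,0]-x)<3)]; print(x,len(q))
E
```

```text
time_s: 7.05
eef_pos: [0.4894, -0.2155, 0.0395]
eef_rot: [0.0, 0.195, 0.981, -0.0]
wrist_force: [0.2, 0.6, -0.2]
opening: 0.688
[ 0.36  0.22 -0.71] 0.34023372403835983 0.25062968329013274 0.6878030751270252 [ 0.48925344 -0.21534653  0.03933736]
[ 0.68 -0.49 -0.83] -0.19320943757374193 0.8195369829774698 0.6831883642193867 [ 0.48920631 -0.21524338  0.03924866]
[ 0.59  0.08 -0.38] 0.2998021980410642 0.5198865472067673 0.6909428447133648 [ 0.48916132 -0.21522213  0.03918461]
-1 798 [-32.9 -29.1 -25.2 -23.3 -22.1]
1 728 [24.5 25.5 27.1 29.4 33.2]
plate z 65.92974849405955
-50 2288
-40 2140
-30 2032
```

View pics/w6z.png

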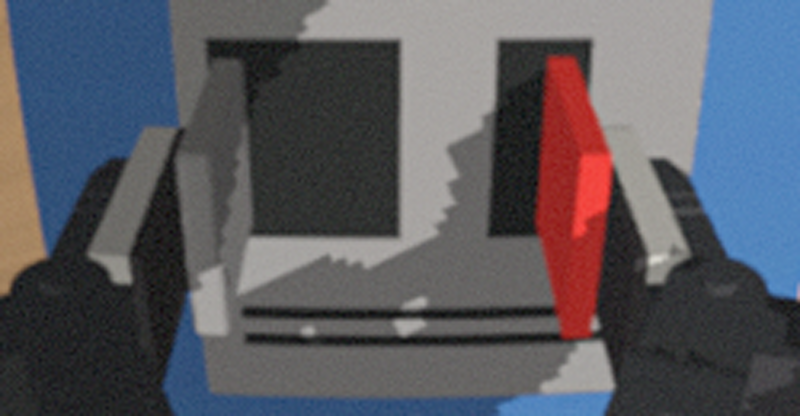

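Released cleanly: forces are near zero and the cover is in place. The two contacts put the relaxed pair's middle at about +0.7 mm from here, with a pair width of about 55.3 mm. Next I squeeze in small steps, shifting towards the rest by half of each closing step.

```bash
cat > f.py <<'E'
from h import *
L=[]
for i in range(3):
  ctrl.camera('wrist'); o=ctrl.get_obs(); L.append(np.r_[o['wrist_force'],o['eef_pos']*1000,o['opening']*85])
v=np.mean(L,0); print('   F x,y(box),z',round(v[:2]@[.9245,-.381],2),round(v[:2]@[.381,.9245],2),round(v[2],2),' pos',v[3:6].round(2),'y',round((v[3:5]-[489.2,-215.25])@[.381,.9245],2),'ap',v[6].round(2))
E
python3 -m jog '[{"delta_pos":[0,0.5,0],"spin":0},{"delta_pos":[0,0.5,0],"spin":0},{"delta_pos":[0,0.5,0],"spin":0}]' 0.355 >/dev/null; python3 f.py
python3 -m jog '[{"delta_pos":[0,-0.5,0],"spin":0},{"delta_pos":[0,-0.5,0],"spin":0}]' 0.365 >/dev/null; python3 f.py
```

```text
F x,y(box),z -0.1 -1.3 3.05  pos [ 489.42 -214.95   39.29] y 0.36 ap 54.96
   F x,y(box),z -1.02 -0.14 5.3  pos [ 489.38 -215.2    39.45] y 0.12 ap 54.3
```

```bash

python3 -m jog '[{"delta_pos":[0,-0.6,-0.2],"spin":0},{"delta_pos":[0,-0.6,-0.2],"spin":0}]' 0.378 >/dev/null; python3 f.py
python3 -m jog '[{"delta_pos":[0,-0.6,-0.2],"spin":0},{"delta_pos":[0,-0.6,-0.2],"spin":0}]' 0.392 >/dev/null; python3 f.py
```

```text
F x,y(box),z -0.57 0.68 5.32  pos [ 489.25 -215.73   39.67] y -0.43 ap 52.89
   F x,y(box),z -0.48 0.28 5.8  pos [ 489.13 -216.26   39.92] y -0.96 ap 51.82
```

Balanced (|Fy| < 1 N). Continuing to the tab's hard stop.

```bash

python3 -m jog '[{"delta_pos":[0,-0.6,-0.2],"spin":0},{"delta_pos":[0,-0.6,-0.2],"spin":0}]' 0.405 >/dev/null; python3 f.py
python3 -m jog '[{"delta_pos":[0,-0.6,-0.2],"spin":0},{"delta_pos":[0,-0.6,-0.2],"spin":0}]' 0.418 >/dev/null; python3 f.py
python3 -m jog '[{"delta_pos":[0,-0.4,-0.2],"spin":0},{"delta_pos":[0,-0.4,-0.2],"spin":0}]' 0.43 >/dev/null; python3 f.py
```

```text
F x,y(box),z -0.43 0.95 5.7  pos [ 488.98 -216.77   40.12] y -1.49 ap 50.9
   F x,y(box),z -0.08 1.55 5.57  pos [ 488.83 -217.29   40.34] y -2.02 ap 49.85
   F x,y(box),z -0.01 1.63 6.4  pos [ 488.75 -217.6    40.59] y -2.34 ap 49.04
```

```bash

python3 -m jog '[{"delta_pos":[0,0.2,0],"spin":0},{"delta_pos":[0,0.2,0],"spin":0}]' 0.47 >/dev/null; python3 f.py
python3 -m jog '[{"delta_pos":[0,0.2,-1],"spin":0},{"delta_pos":[0,0.2,-1],"spin":0}]' >/dev/null; python3 f.py; python3 - <<'E'
from h import *
s=snap('wrist','w7')[0]; cv2.imwrite('pics/w7z.png',cv2.resize(s[220:350,150:400],None,fx=3.2,fy=3.2,interpolation=cv2.INTER_CUBIC))
E
```

```text
F x,y(box),z -1.07 0.35 10.49  pos [ 489.02 -217.93   41.31] y -2.54 ap 47.05
   F x,y(box),z 0.34 -0.23 5.63  pos [ 488.61 -217.58   41.38] y -2.38 ap 47.01
```

View pics/w7z.png

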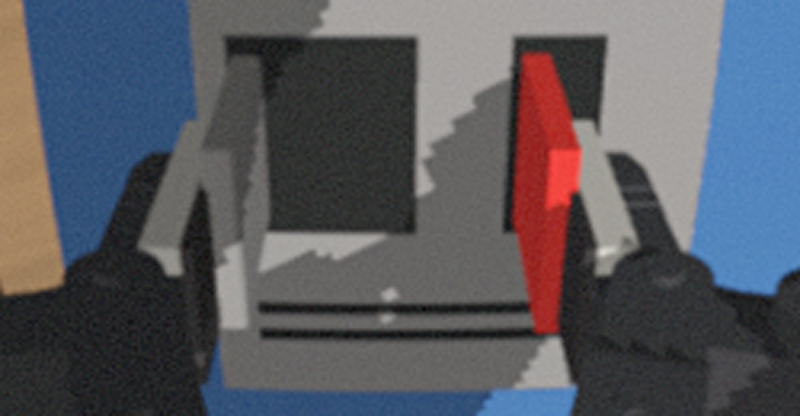

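The tab is pressed in at zoom (550,150), the aperture is held at 47 mm by the stop, and the lateral force is about 0. I'm lifting in careful steps.

```bash

python3 -m jog '[{"delta_pos":[0,0,-1],"spin":0},{"delta_pos":[0,0,-1.3],"spin":0}]' >/dev/null; python3 f.py
python3 -m jog '[{"delta_pos":[0,0,-0.8],"spin":0},{"delta_pos":[0,0,-0.8],"spin":0}]' >/dev/null; python3 f.py
```

```text
F x,y(box),z 3.95 -1.37 -4.32  pos [ 488.15 -217.4    41.93] y -2.39 ap 47.0
   F x,y(box),z 3.25 -1.88 -3.92  pos [ 488.14 -217.4    43.16] y -2.39 ap 47.13
```

Released: it rose 1.2 mm at a steady -4 N. Fx is about +3.5 N, so the cover leans on the -x side of the bay. I'll shift 0.8 mm to box +x and continue.

```bash

python3 -m jog '[{"delta_pos":[-0.5,0.2,-0.4],"spin":0},{"delta_pos":[-0.9,0.4,-0.8],"spin":0}]' >/dev/null; python3 f.py
python3 -m jog '[{"delta_pos":[0,0,-1],"spin":0},{"delta_pos":[0,0,-1],"spin":0}]' >/dev/null; python3 f.py
```

```text
F x,y(box),z -0.35 -4.55 -2.75  pos [ 488.28 -217.38   43.72] y -2.32 ap 47.0
   F x,y(box),z -1.0 -5.11 -3.12  pos [ 488.38 -217.41   44.76] y -2.31 ap 46.77
```

```bash

python3 -m jog '[{"delta_pos":[0.1,-0.5,0],"spin":0},{"delta_pos":[0.2,-1.0,0],"spin":0}]' >/dev/null; python3 f.py
python3 -m jog '[{"delta_pos":[0,0,-1],"spin":0},{"delta_pos":[0,0,-2],"spin":0}]' >/dev/null; python3 f.py
```

```text
F x,y(box),z -0.28 -0.7 -2.33  pos [ 488.6  -217.6    44.91] y -2.4 ap 46.84
   F x,y(box),z -0.01 0.18 -2.42  pos [ 488.78 -218.16   47.2 ] y -2.85 ap 46.86
```

Clean: only the weight remains (-2.4 N). Continuing straight up.

```bash

python3 -m jog '[{"delta_pos":[0,0,-1],"spin":0},{"delta_pos":[0,0,-2.5],"spin":0},{"delta_pos":[0,0,-4],"spin":0},{"delta_pos":[0,0,-4],"spin":0}]' >/dev/null; python3 f.py
python3 -m jog '[{"delta_pos":[0,0,-1.5],"spin":0},{"delta_pos":[0,0,-4],"spin":0},{"delta_pos":[0,0,-6],"spin":0},{"delta_pos":[0,0,-6],"spin":0}]' >/dev/null; python3 f.py
```

```text
F x,y(box),z -0.01 -0.43 -1.77  pos [ 488.62 -218.23   51.03] y -2.97 ap 46.69
   F x,y(box),z -0.25 -0.43 -2.3  pos [ 488.64 -218.23   57.05] y -2.97 ap 46.9
```

```bash

python3 -m jog '[{"delta_pos":[0,0,-5],"spin":0},{"delta_pos":[0,0,-15],"spin":0},{"delta_pos":[0,0,-28],"spin":0},{"delta_pos":[0,0,-38],"spin":0},{"delta_pos":[0,0,-45],"spin":0},{"delta_pos":[5,13,-45],"spin":-1},{"delta_pos":[14,37,-45],"spin":-3},{"delta_pos":[27,70,-45],"spin":-5},{"delta_pos":[43,112,-45],"spin":-7},{"delta_pos":[60,157,-45],"spin":-9},{"delta_pos":[77,202,-45],"spin":-11},{"delta_pos":[94,247,-45],"spin":-13},{"delta_pos":[111,290,-45],"spin":-13.4},{"delta_pos":[126,328,-45],"spin":-13.4},{"delta_pos":[138,360,-45],"spin":-13.4},{"delta_pos":[147,384,-45],"spin":-13.4},{"delta_pos":[153,398,-45],"spin":-13.4},{"delta_pos":[155,404,-45],"spin":-13.4},{"delta_pos":[155,404,-45],"spin":-13.4},{"delta_pos":[155,404,-45],"spin":-13.4}]'; python3 f.py
python3 - <<'E'
from h import *
snap('wrist','w8');snap('top','t8');snap('side','s8')
a=[cv2.imread('pics/%s.png'%n) for n in('w8','s8')]; cv2.imwrite('pics/m8.png',cv2.resize(np.hstack(a),(800,300)))
E
```

```text
time_s: 17.23
eef_pos: [0.5002, 0.2136, 0.1019]
eef_rot: [-0.0, 0.08, 0.997, -0.0]
wrist_force: [0.8, -0.1, -2.9]
opening: 0.552
   F x,y(box),z 0.28 0.2 -2.22  pos [500.25 213.64 101.99] y 400.72 ap 47.16
```

View pics/w8.png

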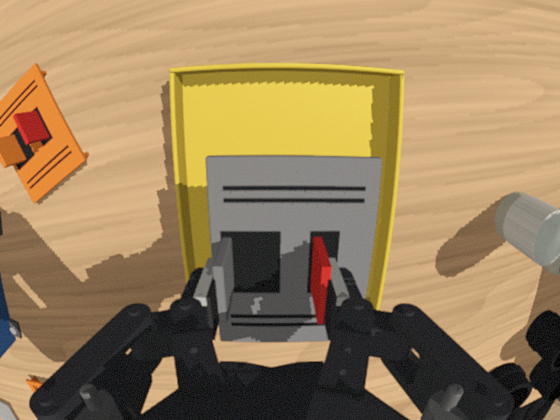

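View pics/s8.png

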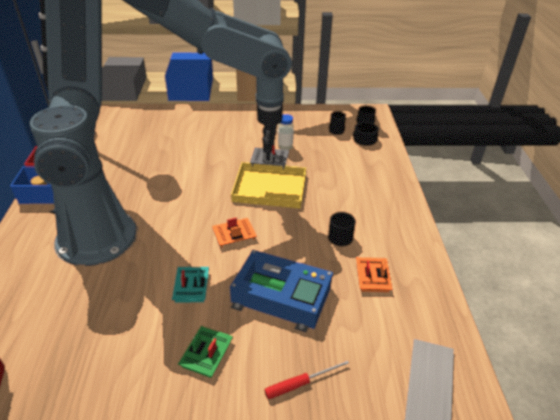

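The wrist view shows the cover level and square over the tray, with the tray's inner edges around (185–395, 70–). The side view shows the open bay at (268,275). Lowering now.

```bash

python3 -m jog '[{"delta_pos":[0,0,6],"spin":0},{"delta_pos":[0,0,18],"spin":0},{"delta_pos":[0,0,34],"spin":0},{"delta_pos":[0,0,50],"spin":0},{"delta_pos":[0,0,64],"spin":0},{"delta_pos":[0,0,76],"spin":0},{"delta_pos":[0,0,84],"spin":0},{"delta_pos":[0,0,90],"spin":0},{"delta_pos":[0,0,93],"spin":0},{"delta_pos":[0,0,95],"spin":0},{"delta_pos":[0,0,95],"spin":0}]' >/dev/null; python3 f.py
python3 -m jog '[{"delta_pos":[0,0,1],"spin":0},{"delta_pos":[0,0,2],"spin":0},{"delta_pos":[0,0,2],"spin":0}]' > /dev/null; python3 f.py
python3 -m jog '[{"delta_pos":[0,0,0.7],"spin":0},{"delta_pos":[0,0,1.5],"spin":0},{"delta_pos":[0,0,1.5],"spin":0}]' > /dev/null; python3 f.py
```

```text
F x,y(box),z -0.2 0.29 -2.26  pos [500.37 214.41   7.27] y 401.47 ap 46.98
   F x,y(box),z -0.67 0.11 -2.8  pos [500.09 214.36   4.95] y 401.32 ap 46.85
   F x,y(box),z -0.57 0.48 -2.24  pos [500.11 214.35   3.47] y 401.32 ap 47.28
```

```bash

python3 -m jog '[{"delta_pos":[0,0,0.5],"spin":0},{"delta_pos":[0,0,1],"spin":0},{"delta_pos":[0,0,1],"spin":0}]' > /dev/null; python3 f.py
python3 -m jog '[{"delta_pos":[0,0,0.5],"spin":0},{"delta_pos":[0,0,1],"spin":0},{"delta_pos":[0,0,1],"spin":0}]' > /dev/null; python3 f.py
```

```text
F x,y(box),z -0.03 -0.38 -1.98  pos [500.11 214.35   2.47] y 401.33 ap 46.79
   F x,y(box),z -0.15 0.11 -2.3  pos [500.11 214.36   1.46] y 401.33 ap 47.02
```

```bash

python3 -m jog '[{"delta_pos":[0,0,0.4],"spin":0},{"delta_pos":[0,0,0.8],"spin":0},{"delta_pos":[0,0,0.8],"spin":0}]' > /dev/null; python3 f.py
python3 -m jog '[{"delta_pos":[0,0,0.4],"spin":0},{"delta_pos":[0,0,0.7],"spin":0},{"delta_pos":[0,0,0.7],"spin":0}]' > /dev/null; python3 f.py
```

```text
F x,y(box),z 0.12 0.1 -1.9  pos [500.12 214.35   0.67] y 401.32 ap 46.97
   F x,y(box),z -1.53 -0.74 5.01  pos [5.0040e+02 2.1441e+02 4.3000e-01] y 401.49 ap 46.92
```

Floor contact at +5 N. Opening and withdrawing upward.

```bash

python3 -m jog '[{"delta_pos":[0,0,-0.5],"spin":0},{"delta_pos":[0,0.5,-0.5],"spin":0},{"delta_pos":[0,1.2,-0.5],"spin":0}]' 0.40 ; python3 f.py
python3 -m jog '[{"delta_pos":[0,1,0],"spin":0},{"delta_pos":[0,1.5,0],"spin":0},{"delta_pos":[0,1.5,0],"spin":0},{"delta_pos":[0,1.5,0],"spin":0}]' 0.15 ; python3 f.py
python3 - <<'E'
from h import *
snap('wrist','w9')
E
```

```text
time_s: 22.58
eef_pos: [0.5001, 0.2155, 0.0001]
eef_rot: [-0.0, 0.08, 0.997, -0.0]
wrist_force: [0.2, 0.4, -2.1]
opening: 0.604
   F x,y(box),z -0.09 0.12 -2.38  pos [5.0017e+02 2.1558e+02 2.5000e-01] y 402.48 ap 51.08
time_s: 23.22
eef_pos: [0.5007, 0.2171, 0.0006]
eef_rot: [0.0, 0.079, 0.997, 0.0]
wrist_force: [0.4, -0.3, 0.6]
opening: 0.846
   F x,y(box),z -0.12 0.22 0.21  pos [500.63 217.04   0.57] y 404.0 ap 72.28
```

View pics/w9.png

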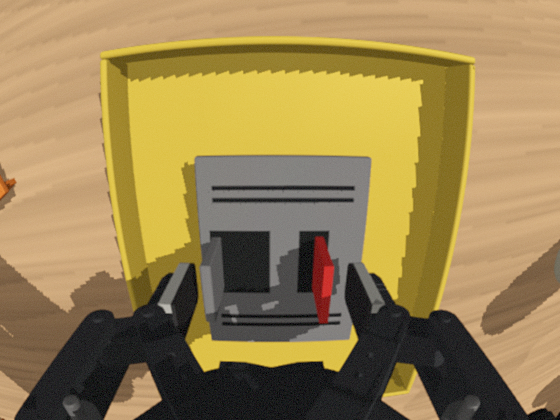

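The cover is flat in the tray, at (282,250), with the fingers clear on both sides. Rising.

```bash

python3 -m jog '[{"delta_pos":[0,0,-5],"spin":0},{"delta_pos":[0,0,-20],"spin":0},{"delta_pos":[0,0,-45],"spin":0},{"delta_pos":[0,0,-80],"spin":0},{"delta_pos":[0,0,-115],"spin":0},{"delta_pos":[0,0,-140],"spin":0},{"delta_pos":[0,0,-150],"spin":0},{"delta_pos":[0,0,-150],"spin":0},{"delta_pos":[0,0,-150],"spin":0}]' 0.1
python3 - <<'E'
from h import *
snap('wrist','w10');snap('top','t10')
s=load('w10'); uv=[[250,120],[250,140],[300,140],[290,150]]
im=s['im']; P=bydepth(s,[[x,y] for y in range(0,300) for x in range(560)])*1000; P=P.reshape(300,560,3)
hsv=cv2.cvtColor(im[:300],cv2.COLOR_BGR2HSV); m=(hsv[...,1]<40)&(P[...,2]>15)&(P[...,2]<32)&(abs(P[...,0]-500)<75)&(abs(P[...,1]-225)<60)
q=P[m]; A=np.c_[q[:,:2]-q[:,:2].mean(0),np.ones(len(q))]; k=np.linalg.lstsq(A,q[:,2],rcond=None)[0]; print(len(q),'plate z',k[2],'tilt deg',np.degrees(np.arctan(k[:2])),q.mean(0))
E
```

```text
time_s: 24.55
eef_pos: [0.4997, 0.2168, 0.1493]
eef_rot: [-0.001, 0.08, 0.997, -0.0]
wrist_force: [-0.1, -0.3, 0.2]
opening: 0.902
8298 plate z 24.97600366812595 tilt deg [ 0.03000712 -0.10819679] [495.64038426 224.43037205  24.97600367]
```

View pics/w10.png

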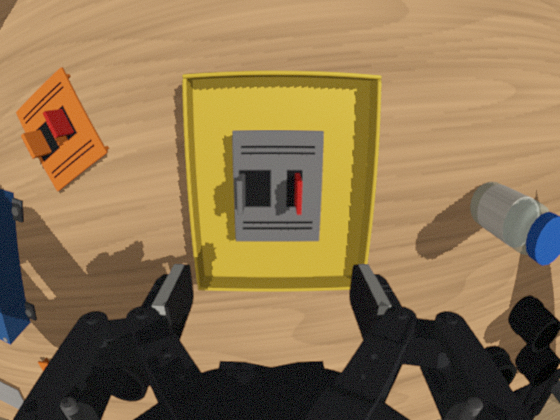

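View pics/t10.png

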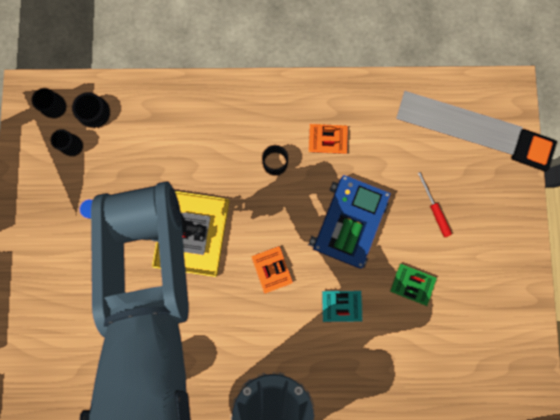

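The wrist view shows the cover upright and centred in the tray, plate top at z ≈ 25 mm (expected 24), tilt ≤ 0.1°. The top view shows the bystanders where they were and the bay open. Handing in.

```bash
python3 -c "
from bench import ctrl
print(ctrl.hand_in())"
```

```text
the job is handed in; nothing more can be done
None
```

I took the cover off the box and laid it in the yellow tray, right way up, then let go and handed the job in. The clock read about 24.6 s of the 56 s at my last check.

**Squeeze and lift:** I felt for the middle of tab and rest and squeezed in small steps with the sideways force under about 1.6 N. The tab reached its stop, and the cover then rose freely with only its weight (about 2.4 N) on the gripper.

**Last checks before handing in:**
- The plate top was at z ≈ 25 mm against 24 mm expected, with tilt of 0.1° or less.
- The gripper was open and clear, with wrist force near zero.
- The bay was open, and the pipe, jar and driver looked unmoved by eye. The arm partly hid the jar in the top view.

**What did not go smoothly:**
- **Fingertip height:** the cameras and the contact heights put the fingertips some 30–40 mm above the reported TCP. I worked from the cameras and the felt contacts instead.
- **Early lift:** while finding the centre I lifted about 2 mm with the tab not released. That pulled up to about 8 N on the wrist (hook limit 12 N), and I backed off.
- **Sideways force:** it peaked at about 5 N twice, against the 7 N leg limit: once while feeling for the centre, once early in the lift. Both were corrected, and nothing I saw suggested a crack.

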